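# Put the breakfast pots back on their own mats

### The job

The three white lidded pots have been put back on the wrong cork mats. Using the empty bread board to stand one of them on in the meantime, move every pot to the mat of its own shape: round on round, square on square, oblong on oblong, upright, centred and lined up with the mat's edges. Set the pots down rather than dropping them, keep them upright, and do not disturb the beaker, the bowl or the egg cup.

Things in the scene. Friction and masses are not known exactly. Their poses are not given: they have to be found in the camera images.
- pot_round: Round lidded sugar pot, 62 mm in diameter. Loose, one rigid piece (the lid does not come off), about 0.25 to 0.55 kg: white ceramic body 55 mm tall, flush white lid up to 63 mm, small round wooden knob 22 mm across on top up to 75 mm. Origin: centre of the underside, z up. Starts on a mat of another shape.
- pot_square: Square lidded tea caddy, 60 x 60 mm, sides along its x and y. Loose, one rigid piece (the lid does not come off), about 0.25 to 0.55 kg: white ceramic body 55 mm tall, flush white lid up to 63 mm, small round wooden knob 22 mm across on top up to 75 mm. Origin: centre of the underside, z up. Starts on a mat of another shape.
- pot_oblong: Oblong lidded butter dish, 100 mm long along its x, 54 mm wide along its y. Loose, one rigid piece (the lid does not come off), about 0.25 to 0.55 kg: white ceramic body 55 mm tall, flush white lid up to 63 mm, small round wooden knob 22 mm across on top up to 75 mm. Origin: centre of the underside, z up. Starts on a mat of another shape.
- mat_round: Round cork mat, 110 mm in diameter, 6 mm thick, fixed to the table. Origin: centre of its underside, on the table top, z up.
- mat_square: Square cork mat, 100 x 100 mm, sides along its x and y, 6 mm thick, fixed to the table. Origin: centre of its underside, z up.
- mat_oblong: Oblong cork mat, 130 mm along its x, 85 mm along its y, 6 mm thick, fixed to the table. Origin: centre of its underside, z up.
- bread_board: Round light-wood bread board, 150 mm in diameter, 14 mm thick, fixed to the table, empty at the start; a short handle 28 mm wide reaches to 125 mm from the centre of the disc along its x. Origin: centre of the disc's underside, z up.
- beaker: Orange toddler's beaker, 68 mm across, 80 mm tall, loose and light; a bystander. Origin: centre of its underside.
- bowl: Grey toddler's bowl, 116 mm across, 45 mm tall, loose; a bystander. Origin: centre of its underside.
- egg_cup: Dark wooden egg cup, 46 mm across, 55 mm tall, loose and light; a bystander. Origin: centre of its underside.
There are look-alikes about, which are no part of the job. What is shaped like the pot_round but blue is not meant. What is shaped like the pot_oblong but turquoise is not meant.

How it is judged (in metres and radians):
On the way:
1. one of the pots stands released on the bread board (its centre within 50 mm of the disc's centre) (((horizontal distance between pot_round and bread_board below 0.05 m and z of pot_round in the frame of bread_board between 0.01 and 0.018 m and angle between pot_round's own z axis and vertical below 0.1 rad and linear speed of pot_round below 0.02 m/s and contact force between the fingers and pot_round below 0.3 N) or (horizontal distance between pot_square and bread_board below 0.05 m and z of pot_square in the frame of bread_board between 0.01 and 0.018 m and angle between pot_square's own z axis and vertical below 0.1 rad and linear speed of pot_square below 0.02 m/s and contact force between the fingers and pot_square below 0.3 N) or (horizontal distance between pot_oblong and bread_board below 0.05 m and z of pot_oblong in the frame of bread_board between 0.01 and 0.018 m and angle between pot_oblong's own z axis and vertical below 0.1 rad and linear speed of pot_oblong below 0.02 m/s and contact force between the fingers and pot_oblong below 0.3 N))), for 0.2 s.
At the end, for the whole second after the job is handed in: Each pot stands released, upright and at rest on the cork mat of its own shape, its centre within 15 mm of the mat's centre; the square and oblong pots are lined up with their mats' edges within 0.25 rad (about 14 degrees), the square one any way round, the oblong one lengthways along the mat (horizontal distance between pot_round and mat_round below 0.015 m and z of pot_round in the frame of mat_round between 0.003 and 0.009 m and angle between each of pot_round, pot_square, pot_oblong's own z axis and vertical below 0.1 rad and linear speed of each of pot_round, pot_square, pot_oblong below 0.02 m/s and contact force between the fingers and pot_round below 0.3 N and horizontal distance between pot_square and mat_square below 0.015 m and z of pot_square in the frame of mat_square between 0.003 and 0.009 m and contact force between the fingers and pot_square below 0.3 N and horizontal distance between pot_oblong and mat_oblong below 0.015 m and z of pot_oblong in the frame of mat_oblong between 0.003 and 0.009 m and contact force between the fingers and pot_oblong below 0.3 N and (angle between the x axis of pot_square and the x axis of mat_square, either way round below 0.25 rad or angle between the x axis of pot_square and the y axis of mat_square, either way round below 0.25 rad) and angle between the x axis of pot_oblong and the x axis of mat_oblong, either way round below 0.25 rad); the robot touches nothing.
It fails at once if a pot is tipped more than 30 degrees (angle between any of pot_round, pot_square, pot_oblong's own z axis and vertical above 0.52 rad).
It fails at once if a pot is dropped or slammed on to a mat or the board (over 70 N) (contact force between any of pot_round, pot_square, pot_oblong and mat_round above 70 N or contact force between any of pot_round, pot_square, pot_oblong and mat_square above 70 N or contact force between any of pot_round, pot_square, pot_oblong and mat_oblong above 70 N or contact force between any of pot_round, pot_square, pot_oblong and bread_board above 70 N).
It fails at once if the beaker, bowl or egg cup is shifted by more than 20 mm or tipped (distance of any of beaker, bowl, egg_cup from where it was at the start of the episode above 0.02 m or angle between any of beaker, bowl, egg_cup's own z axis and vertical above 0.4 rad).
It also fails if it takes over 106 s, if anything falls off the work surface, if the arm or the gripper's body presses on something with over 40 N, if the wrist force passes 120 N, or if a joint passes its speed limit or range.

### The arm

A 6-joint arm with a two-finger parallel gripper is mounted at the origin on the work surface. World frame = base frame: x ahead of the robot, y to its left, z up, the work surface at z = 0. Lengths are in mm, angles in degrees, forces in N, time in s.
With the tool pointing down it reaches from about 350 to 850 mm from the base axis. Payload 8.1 kg.
Tool frame: the origin (TCP) lies midway between the tips of the shut fingers; the grasp point (between the pads) lies 19 mm behind it (r.tcp_to_grasp is the distance from the TCP to the grasp point, in mm); z points along the fingers, y is the direction in which the jaws open and shut (so a half turn about z gives the same grasp; the last joint's range is limited). The gripper opens to 85 mm and grips with 20 to 120 N. Pads are 22 mm wide; open, the fingers measure 114 mm over their backs; the gripper's body (76 mm by 85 mm) begins 54 mm behind the grasp point. The pads swing forward as they close: fully open they stand 13 mm farther back than shut.
Start: joints at [-70.611, 7.471, 85.268, -0, 87.261, -4.893], TCP at [246.756, -546.916, 231.292] pointing down, gripper open.
Joint ranges: [-169.43, 169.43], [-51.17, 129.36], [1.28, 143.12], [-76.62, 256.62], [0, 156.53], [-152.29, 152.29]. Speed limits (degrees/s): [136.94, 136.94, 159.86, 180, 180, 180].

### API

Orientations are given as [roll, pitch, yaw] about the fixed x, y, z axes, in that order (R = Rz(yaw) Ry(pitch) Rx(roll)).
In Python, from bench import r gives the robot as it stands.
- The arm moves only by the tool jog_arm, never from a script. Its argument "targets" is a list of rows, each a list of 7 numbers: the shift along the tool's x, y, z in m, then the turn, a rotation vector about the tool's x, y, z in rad, then the closure, from 0 (fully open) to 1 (shut). In form: [[dx, dy, dz, wx, wy, wz, claw], ...]. A call has 1 to 5 rows; each row is the pose to reach, as a shift and turn from the pose commanded when the call began, along the tool's axes at that moment; what a row does not reach only later rows make up. A row lasts 1/12 s, in which the tool goes at most 41.7 mm and 7.16 degrees, less where a joint would pass 70% of its speed; a pose out of reach is approached as far as the arm can. A call with a gripper value outside its range is refused whole. The fingers move at their own pace and stop on an object; "newtons" is the grip in N (left out, the last holds). Time passes only in rows, so rows that repeat a pose let the fingers close. It gives the time, the measured TCP pose, the force and the opening at its end, in the units of the state.
- r.sense(): the state, without advancing time (a new reading comes with each control period).
- r.snapshot(name): name is "side" or "top" or "wrist"; returns a dict with "pixels" (384x512x3 uint8, red, green, blue), "fx", "fy", "cx", "cy" (pixels), "dist" ([k1, k2, p1, p2, k3] as OpenCV has them; the pictures are not rectified), "origin" and "attitude" of the camera in the world. Camera axes: x right, y down, z forward; pixel columns grow to the right and rows downward; lengths in mm; the calibration is good to about 2 mm. A picture is of the moment at which its call begins. There is no depth.
- r.hand_in(): hands the job in, once; it reports no verdict.
The state is a dict: "time": time; "joint_pos": joint angles; "qd": joint speeds; "joint_efforts": joint torques, N m; "tool_pos": TCP position; "tcp_rot": TCP orientation; "ft_force": force on the tool from outside, world axes, zero at the start; "wrist_torque": the same for the moment, N m; "finger_gap": finger opening in mm.
Only numpy, scipy, OpenCV 4.12 (cv2) and the standard library are available. Lean on these libraries where they do the work, as an engineer would, in place of code of your own. Each camera call takes 0.05 s, during which the arm holds its last target.

## Working session

There is one attempt and no reset: what is moved stays moved. The work goes in short steps, Python scripts to look and compute and a tool call to move; the robot and the scene stay as the last step left them, time stands still between calls to the robot, and variables do not carry over. Pictures are saved under pics/ and viewed, and the job is handed in when it is done.

Besides the shell and the picture viewer there is one more tool, called as name(argument=value, ...) on one line, values as JSON. jog_arm: Moves the arm, as the interface text tells. Its arguments: {"type":"object","properties":{"targets":{"type":"array","items":{"type":"array","items":{"type":"number"}}},"newtons":{"type":"number"}},"required":["targets"]}

```bash
ls; mkdir -p pics
python3 - <<'E'
from bench import r
import cv2
s=r.sense();print(s)
for n in ("top","side","wrist"):
    d=r.snapshot(n); cv2.imwrite(f"pics/{n}0.png",d["pixels"][:,:,::-1])
    print(n,{k:v for k,v in d.items() if k!="pixels"})
E
```

```text
pics
{'time': 0.0, 'joint_pos': array([-7.06111795e+01,  7.51686991e+00,  8.53288369e+01, -9.46417968e-04,
        8.72611480e+01, -4.89415553e+00]), 'qd': array([ 0.00723105, -0.07886276, -0.00281529,  0.04476447, -0.09301917,
       -0.07769729]), 'joint_efforts': array([ 2.28757635e-03, -5.69401431e+01, -5.00552416e+01, -4.71076405e-06,
        1.48683088e-02, -6.76920877e-06]), 'tool_pos': array([ 246.56859169, -546.39638006,  230.23030118]), 'tcp_rot': array([-1.79893454e+02, -8.17453168e-03,  2.42830145e+01]), 'ft_force': array([ 0.97680559, -0.65471248,  0.6436561 ]), 'wrist_torque': array([-0.02386249,  0.03160927, -0.0372922 ]), 'finger_gap': 85.30127360291975}
top {'fx': 455.57399709490136, 'fy': 455.57399709490136, 'cx': 251.74181345158155, 'cy': 188.72547714418687, 'dist': array([-0.16000279,  0.        ,  0.        ,  0.        ,  0.        ]), 'origin': array([ 358.92011718,   20.39852716, 1090.69840633]), 'attitude': array([-169.5853597 ,   -0.97186133,  -90.30929533])}
side {'fx': 407.18991908783585, 'fy': 407.18991908783585, 'cx': 253.2118228755588, 'cy': 183.90034906965198, 'dist': array([-0.06914137,  0.        ,  0.        ,  0.        ,  0.        ]), 'origin': array([-70.91814796, 762.95787622, 659.14434111]), 'attitude': array([-122.00145592,    0.97303213, -140.67249876])}
wrist {'fx': 299.0019755320155, 'fy': 299.0019755320155, 'cx': 260.9321215830486, 'cy': 193.6331413054627, 'dist': array([-0.05954408,  0.        ,  0.        ,  0.        ,  0.        ]), 'origin': array([ 317.57345538, -513.69743645,  373.25931197]), 'attitude': array([ 1.62220112e+02,  5.30742794e-02, -6.56540826e+01])}
```

View pics/top0.png

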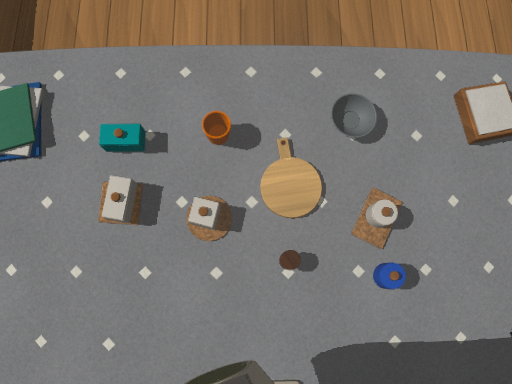

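View pics/side0.png

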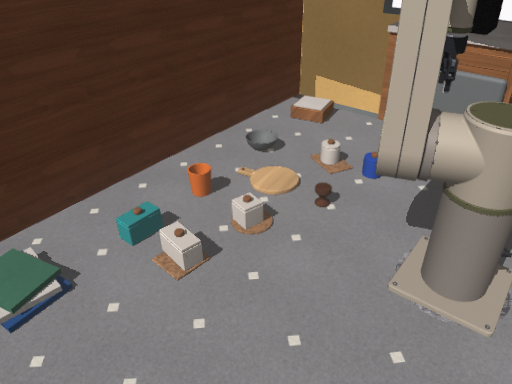

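View pics/wrist0.png

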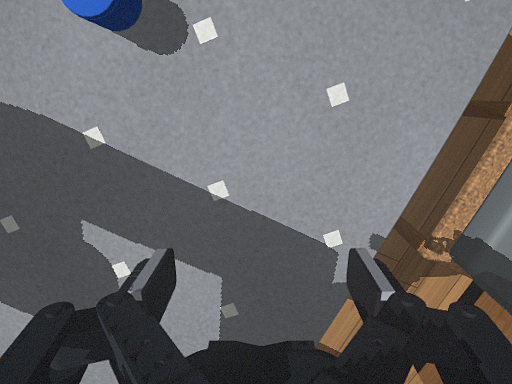

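The top view shows the oblong pot on the square mat (~120,200), the square pot on the round mat (~208,215), and the round pot on the oblong mat (~380,215). The empty board is at ~(291,187). The blue look-alike is at (390,275) and the turquoise one at (122,138); neither is white, so both are out. Next come enlarged crops to confirm this and measure.

```bash
cat > h.py <<'E'
import numpy as np, cv2
from scipy.spatial.transform import Rotation as R
def cam(d):
    K=np.array([[d["fx"],0,d["cx"]],[0,d["fy"],d["cy"]],[0,0,1]]);return K,np.array(d["dist"]),R.from_euler("xyz",d["attitude"],degrees=True).as_matrix(),np.array(d["origin"])
def ray(d,uv,z):
    K,D,Rm,o=cam(d); uv=np.asarray(uv,float).reshape(-1,1,2)
    n=cv2.undistortPoints(uv,K,D).reshape(-1,2)
    v=np.c_[n,np.ones(len(n))]@Rm.T
    return (o+v*((z-o[2])/v[:,2])[:,None])[:,:2]
def proj(d,P):
    K,D,Rm,o=cam(d); P=np.asarray(P,float).reshape(-1,3)
    return cv2.projectPoints(P,cv2.Rodrigues(Rm.T)[0],-Rm.T@o,K,D)[0].reshape(-1,2)
E
python3 - <<'E'
from bench import r
from h import *
d=r.snapshot("top"); im=d["pixels"][:,:,::-1].copy()
cv2.imwrite("pics/crops.png",np.vstack([cv2.resize(im[160:250,90:250],None,fx=4.5,fy=4.5,interpolation=cv2.INTER_CUBIC)[:300],]) if 0 else cv2.resize(im[165:245,90:240],None,fx=5,fy=5,interpolation=cv2.INTER_CUBIC))
cv2.imwrite("pics/cropr.png",cv2.resize(im[140:290,255:415],None,fx=4,fy=4,interpolation=cv2.INTER_CUBIC))
np.save("top0.npy",d,allow_pickle=True)
for u in [(118,197),(204,211),(387,212),(291,187)]: print(u,ray(d,u,75), im[u[1],u[0]])
for u in [(110,205),(212,232),(375,232),(300,190),(215,220),(120,185)]: print(u, im[u[1],u[0]])
E
```

```text
(118, 197) [[527.04503825 307.30562431]] [ 45  75 113]
(204, 211) [[494.87480375 109.76201123]] [ 54  86 122]
(387, 212) [[ 490.59766423 -307.55987182]] [ 59  86 125]
(291, 187) [[549.32223735 -87.18001788]] [ 98 148 185]
(110, 205) [171 183 188]
(212, 232) [ 70 104 139]
(375, 232) [ 77 111 150]
(300, 190) [ 96 145 182]
(215, 220) [77 80 84]
(120, 185) [171 183 190]
```

View pics/crops.png

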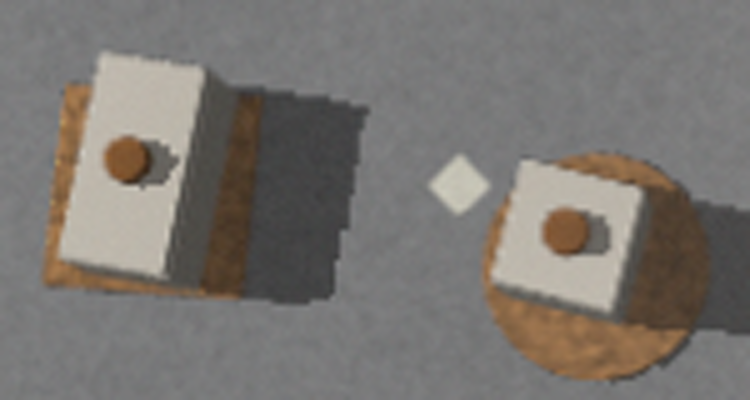

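View pics/cropr.png

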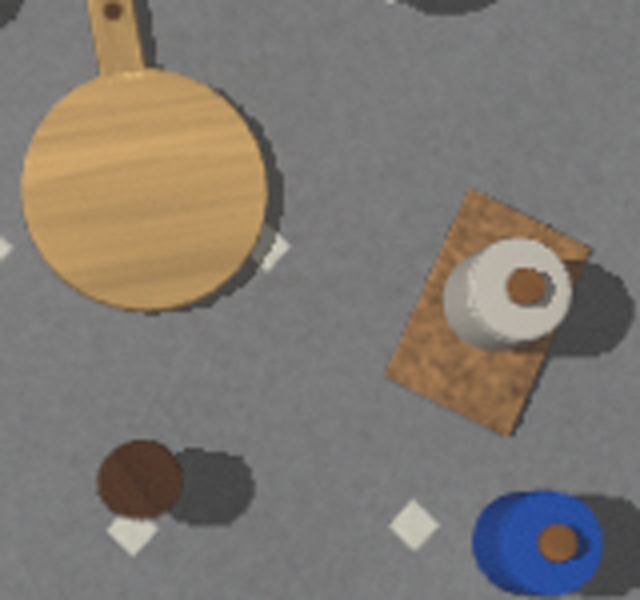

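The crops confirm it: the white oblong pot is at (~118,198), the square at (~204,211) and the round at (~383,213), each on the mat I named. Now measuring.

Run:
```python
from h import *
d=np.load("top0.npy",allow_pickle=True).item(); im=d["pixels"][:,:,::-1].copy()
hsv=cv2.cvtColor(im,cv2.COLOR_BGR2HSV)
br=((hsv[...,0]<25)&(hsv[...,1]>75)).astype(np.uint8)
wh=((hsv[...,1]<50)&(im.min(2)>150)).astype(np.uint8)
def big(m,box):
    x0,y0,x1,y1=box; mm=np.zeros_like(m); mm[y0:y1,x0:x1]=m[y0:y1,x0:x1]
    c,_=cv2.findContours(mm,cv2.RETR_EXTERNAL,cv2.CHAIN_APPROX_NONE); return max(c,key=cv2.contourArea)
def hullrect(pts,ch=True):
    h=cv2.convexHull(pts.astype(np.float32)); q=cv2.minAreaRect(h); return q
B={"sq":(90,170,150,235),"rd":(182,190,240,245),"ob":(345,180,412,255),"bd":(255,152,330,222)}
for k,b in B.items():
    if k in("sq","ob"):
        m=br.copy()
        c=big(m,b).reshape(-1,2); w=ray(d,c,6); print(k,hullrect(w), "adj +~2mm")
    elif k=="rd":
        c=big(br,b).reshape(-1,2); w=ray(d,c,6)
        print(k,cv2.minEnclosingCircle(cv2.convexHull(w.astype(np.float32))))
    else:
        c=big(br,(255,160,330,222)).reshape(-1,2); w=ray(d,c,14); h=cv2.minEnclosingCircle(w.astype(np.float32)); print(k,h)
for k,b in {"pob":(95,165,150,230),"psq":(182,190,225,232)}.items():
    c=big(wh,b).reshape(-1,2); print(k,hullrect(ray(d,c,69)))
# knobs: brown inside white
for k,b in {"kob":(108,188,124,206),"ksq":(196,204,212,218),"krd":(380,205,394,219)}.items():
    c=big(br,b).reshape(-1,2); print(k,cv2.minEnclosingCircle(ray(d,c,81).astype(np.float32)))
c=big(wh,(362,195,400,232)).reshape(-1,2); print("prd",cv2.minEnclosingCircle(ray(d,c,69).astype(np.float32)))
dk=((hsv[...,0]<25)&(hsv[...,1]>75)).astype(np.uint8)
print("egg",cv2.minEnclosingCircle(ray(d,big(dk,(270,245,305,275)).reshape(-1,2),50).astype(np.float32)))
bl=((hsv[...,0]>100)&(hsv[...,1]>150)).astype(np.uint8)
print("blue",cv2.minEnclosingCircle(ray(d,big(bl,(365,255,415,295)).reshape(-1,2),55).astype(np.float32)))
tq=((hsv[...,0]>80)&(hsv[...,0]<100)&(hsv[...,1]>150)).astype(np.uint8)
print("turq",hullrect(ray(d,big(tq,(90,115,155,160)).reshape(-1,2),55)))
print("bowl/beaker",ray(d,[(355,117),(217,128)],45))
```

```text
sq ((524.4898071289062, 321.40478515625), (99.26386260986328, 99.31766510009766), 85.75824737548828) adj +~2mm
rd ((487.7061462402344, 104.34852600097656), 54.464229583740234)
ob ((486.6939697265625, -303.3683166503906), (84.94590759277344, 128.94241333007812), 63.07617950439453) adj +~2mm
bd ((561.1138305664062, -93.58395385742188), 75.03360748291016)
pob ((528.341796875, 314.5955505371094), (50.11653137207031, 96.98210906982422), 81.11888885498047)
psq ((494.8898620605469, 113.43682098388672), (55.84288787841797, 56.18257522583008), 75.76529693603516)
kob ((527.5987548828125, 312.1795349121094), 10.978178024291992)
ksq ((494.0880126953125, 111.4816665649414), 10.12077808380127)
krd ((492.1427001953125, -303.41253662109375), 10.687870979309082)
prd ((491.4675598144531, -302.5201416015625), 30.464513778686523)
egg ((386.21661376953125, -82.87745666503906), 23.56778907775879)
blue ((346.9373474121094, -311.5140075683594), 37.592124938964844)
turq ((675.8187866210938, 311.5935974121094), (110.80834197998047, 65.01685333251953), 89.42782592773438)
bowl/beaker [[ 728.7740451  -251.84248568]
 [ 699.34714794   84.17558092]]
```

Sizes agree (mats 99, 109 and 85x129; board 150). Next: a cross-check of the knobs with the side view, and the first move worked out.

```bash
cat >> h.py <<'E'
def plan(r,x,y,z,yaw=None):
    "tool-axis shift (m) and wz (rad) from the measured pose to a world target, tool pointing down"
    s=r.sense(); p=np.array(s["tool_pos"]); y0=s["tcp_rot"][2]; a=np.radians(y0)
    w=np.array([x,y,z])-p; dx=w[0]*np.cos(a)+w[1]*np.sin(a); dy=w[0]*np.sin(a)-w[1]*np.cos(a)
    wz=0 if yaw is None else -np.radians((yaw-y0+180)%360-180)
    print("t %.2f"%s["time"],"tcp",p.round(1),"rot",np.round(s["tcp_rot"],1),"gap %.1f"%s["finger_gap"],"F",np.round(s["ft_force"],1),"q",np.round(s["joint_pos"],0))
    print("d(m) %.4f %.4f %.4f wz %.4f"%(dx/1e3,dy/1e3,-w[2]/1e3,wz), "dist %.0f"%np.linalg.norm(w))
E
python3 - <<'E'
from bench import r
from h import *
d=r.snapshot("side"); im=d["pixels"][:,:,::-1].copy()
hsv=cv2.cvtColor(im,cv2.COLOR_BGR2HSV)
br=((hsv[...,0]<25)&(hsv[...,1]>75)).astype(np.uint8)
for k,P in {"ob":(527.6,312.2,81),"sq":(494.1,111.5,81),"rd":(492.1,-303.4,81)}.items():
    u=proj(d,P)[0]; x,y=u.astype(int); 
    m=np.zeros_like(br); m[y-8:y+9,x-9:x+10]=br[y-8:y+9,x-9:x+10]
    c,_=cv2.findContours(m,cv2.RETR_EXTERNAL,cv2.CHAIN_APPROX_NONE); c=max(c,key=cv2.contourArea).reshape(-1,2)
    b=c.min(0),c.max(0); uv=((b[0]+b[1])/2)
    print(k,u,uv,ray(d,[uv],76), c[:, 1].min())
plan(r,492,-303,170)
E
```

```text
ob [179.75212872 230.82739501] [178.5 232.5] [[530.44195903 314.24252009]] 229
sq [247.56985994 197.14472285] [246.5 198. ] [[498.62413473 110.56380629]] 195
rd [330.90547201 140.57106462] [330.5 141. ] [[ 496.40974169 -309.05691307]] 139
t 0.25 tcp [ 246.7 -546.7  230.8] rot [-179.9   -0.    24.3] gap 85.5 F [-1.1  0.6  0.3] q [-71.   7.  85.   0.  87.  -5.]
d(m) 0.3238 -0.1212 0.0608 wz 0.0000 dist 351
```

jog_arm(targets=[[0.02,-0.008,0,0,0,0,0],[0.052,-0.02,0,0,0,0,0],[0.088,-0.033,0.005,0,0,0,0],[0.124,-0.046,0.01,0,0,0,0],[0.16,-0.06,0.02,0,0,0,0]], newtons=60)

```text
time: 0.67
tool_pos: [369.1, -425.8, 212.2]
tcp_rot: [179.9, -0.0, 24.2]
ft_force: [0.2, -0.7, -0.5]
finger_gap: 85.6
```

jog_arm(targets=[[0.036,-0.013,0.008,0,0,0,0],[0.072,-0.027,0.016,0,0,0,0],[0.108,-0.04,0.024,0,0,0,0],[0.14,-0.052,0.032,0,0,0,0],[0.164,-0.061,0.041,0,0,0,0]])

```text
time: 1.08
tool_pos: [494.2, -301.0, 170.2]
tcp_rot: [180.0, -0.0, 24.4]
ft_force: [-0.4, 0.5, -0.4]
finger_gap: 85.7
```

jog_arm(targets=[[0,0,0,0,0,0,0],[0,0,0,0,0,0,0]])

```text
time: 1.25
tool_pos: [492.7, -301.9, 169.3]
tcp_rot: [-179.9, 0.1, 24.4]
ft_force: [-0.8, -0.7, 0.1]
finger_gap: 85.3
```

Run:
```python
from bench import r
from h import *
d=r.snapshot("wrist"); cv2.imwrite("pics/w1.png",d["pixels"][:,:,::-1])
print(proj(d,[(492,-303,81)]))
plan(r,492,-303,24)
```

```text
[[262.79363608 199.42026618]]
t 1.30 tcp [ 492.3 -303.1  170. ] rot [-180.     0.    24.4] gap 85.7 F [ 0.4 -0.5  0.5] q [-37.   6.  93.  -0.  81.  29.]
d(m) -0.0002 -0.0002 0.1460 wz 0.0000 dist 146
```

View pics/w1.png

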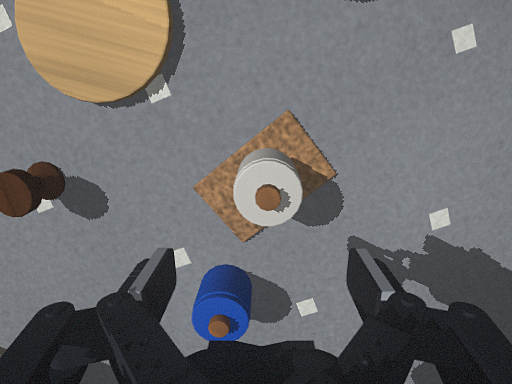

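The wrist view shows the white round pot, its knob at (267,197) against the predicted (263,199), about 3 mm out. I'll shift +2 mm in tool y and go down.

jog_arm(targets=[[0,0.002,0.025,0,0,0,0],[0,0.002,0.06,0,0,0,0],[0,0.002,0.095,0,0,0,0],[0,0.002,0.125,0,0,0,0],[0,0.002,0.146,0,0,0,0]])

```text
time: 1.72
tool_pos: [490.9, -305.8, 21.6]
tcp_rot: [-179.9, 0.1, 24.2]
ft_force: [0.3, 0.4, -1.1]
finger_gap: 85.2
```

jog_arm(targets=[[0,0,0,0,0,0,0],[0,0,0,0,0,0,0.3],[0,0,0,0,0,0,0.5],[0,0,0,0,0,0,0.7],[0,0,0,0,0,0,0.7]])

```text
time: 2.13
tool_pos: [494.7, -307.0, 27.1]
tcp_rot: [179.8, -0.1, 24.3]
ft_force: [-0.8, -2.2, 5.3]
finger_gap: 60.7
```

jog_arm(targets=[[0,0,0,0,0,0,0.7],[0,0,0,0,0,0,0.7]])

```text
time: 2.3
tool_pos: [494.7, -307.0, 27.2]
tcp_rot: [179.7, -0.1, 24.3]
ft_force: [-1.4, -2.6, 6.3]
finger_gap: 60.6
```

jog_arm(targets=[[0,0,-0.008,0,0,0,0.7],[0,0,-0.025,0,0,0,0.7],[0,0,-0.045,0,0,0,0.7],[0,0,-0.06,0,0,0,0.7],[0,0,-0.065,0,0,0,0.7]])

```text
time: 2.72
tool_pos: [494.5, -306.0, 92.7]
tcp_rot: [179.8, -0.1, 24.3]
ft_force: [0.5, -0.2, -2.8]
finger_gap: 60.6
```

Run:
```python
from bench import r
from h import *
d=r.snapshot("side"); cv2.imwrite("pics/s2.png",cv2.resize(d["pixels"][80:230,200:400,::-1],None,fx=4,fy=4))
plan(r,561,-94,92)
```

```text
t 2.77 tcp [ 494.6 -306.1   92.5] rot [ 1.798e+02 -1.000e-01  2.430e+01] gap 60.7 F [ 1.3 -0.8 -2.3] q [-37.  11.  97.   0.  72.  29.]
d(m) 0.1477 -0.1660 0.0005 wz 0.0000 dist 222
```

View pics/s2.png

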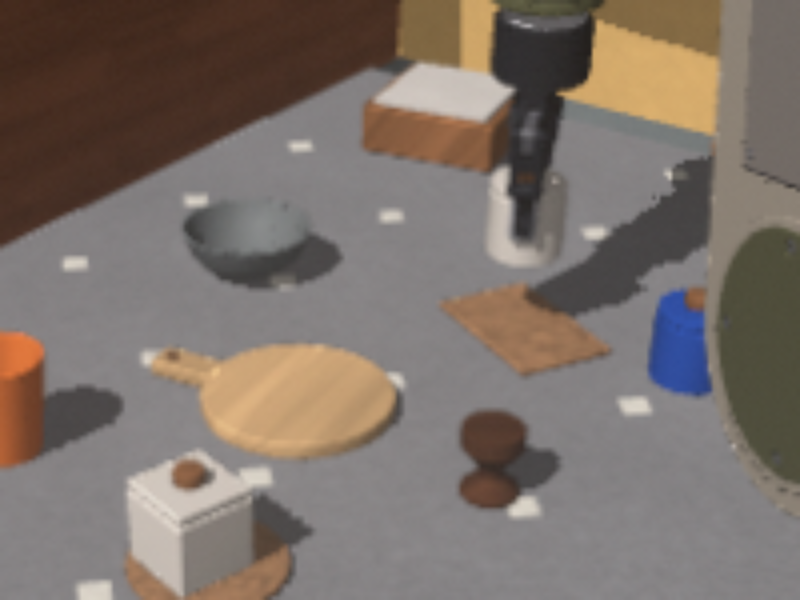

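The pot is held upright with its mat clear at about (525,330) in the crop. Next: carry it to the board.

jog_arm(targets=[[0.01,-0.011,0,0,0,0,0.7],[0.03,-0.034,0,0,0,0,0.7],[0.054,-0.061,0,0,0,0,0.7],[0.078,-0.088,0,0,0,0,0.7],[0.102,-0.115,0,0,0,0,0.7]])

```text
time: 3.18
tool_pos: [537.9, -156.0, 87.7]
tcp_rot: [-179.9, 0.1, 24.2]
ft_force: [-0.0, 0.2, -3.8]
finger_gap: 60.4
```

jog_arm(targets=[[0.024,-0.027,0.005,0,0,0,0.7],[0.038,-0.042,0.015,0,0,0,0.7],[0.046,-0.051,0.03,0,0,0,0.7],[0.046,-0.051,0.042,0,0,0,0.7],[0.046,-0.051,0.048,0,0,0,0.7]])

```text
time: 3.6
tool_pos: [557.6, -91.3, 37.9]
tcp_rot: [-179.8, 0.2, 24.4]
ft_force: [-1.0, -1.2, -5.1]
finger_gap: 60.9
```

Run:
```python
from bench import r
from h import *
d=r.snapshot("wrist"); cv2.imwrite("pics/w3.png",d["pixels"][:,:,::-1])
plan(r,561,-94,36)
```

```text
t 3.65 tcp [557.  -92.1  37.4] rot [-179.8    0.3   24.3] gap 60.7 F [-2.  -0.2 -5.2] q [-15.  13. 101.  -0.  67.  51.]
d(m) 0.0028 0.0034 0.0014 wz 0.0000 dist 5
```

View pics/w3.png

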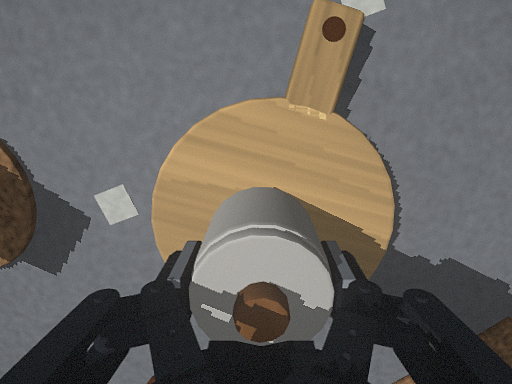

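jog_arm(targets=[[0.002,0.001,0.001,0,0,0,0.7],[0.003,0.002,0.002,0,0,0,0.7],[0.003,0.002,0.003,0,0,0,0.7]])

```text
time: 3.9
tool_pos: [564.3, -94.7, 39.2]
tcp_rot: [179.9, -0.1, 24.2]
ft_force: [0.4, -1.1, -3.9]
finger_gap: 60.8
```

jog_arm(targets=[[0,0,0.001,0,0,0,0.7],[0,0,0.001,0,0,0,0.7]])

```text
time: 4.07
tool_pos: [563.7, -94.2, 37.7]
tcp_rot: [180.0, -0.0, 24.2]
ft_force: [-1.4, 0.7, -4.1]
finger_gap: 60.8
```

jog_arm(targets=[[0,0,0.001,0,0,0,0.7],[0,0,0.002,0,0,0,0.7],[0,0,0.002,0,0,0,0.7]])

```text
time: 4.32
tool_pos: [563.3, -93.7, 35.2]
tcp_rot: [180.0, -0.0, 24.3]
ft_force: [-0.1, 0.8, -3.7]
finger_gap: 60.6
```

jog_arm(targets=[[0,0,0.001,0,0,0,0.7],[0,0,0.002,0,0,0,0.7],[0,0,0.002,0,0,0,0.7]])

```text
time: 4.57
tool_pos: [563.4, -93.7, 35.1]
tcp_rot: [180.0, 0.0, 24.3]
ft_force: [-9.1, 1.8, 13.4]
finger_gap: 60.2
```

Contact felt (fz +13 N), so I'll open.

jog_arm(targets=[[0,0,0,0,0,0,0.3],[0,0,0,0,0,0,0],[0,0,0,0,0,0,0],[0,0,0,0,0,0,0],[0,0,0,0,0,0,0]])

```text
time: 4.98
tool_pos: [563.7, -93.7, 33.5]
tcp_rot: [180.0, -0.0, 24.3]
ft_force: [0.7, -0.3, 0.3]
finger_gap: 85.6
```

jog_arm(targets=[[0,0,-0.015,0,0,0,0],[0,0,-0.04,0,0,0,0],[0,0,-0.075,0,0,0,0],[0,0,-0.11,0,0,0,0],[0,0,-0.135,0,0,0,0]])

```text
time: 5.4
tool_pos: [564.2, -93.8, 171.6]
tcp_rot: [179.9, -0.1, 24.3]
ft_force: [1.4, 0.4, -0.1]
finger_gap: 85.5
```

Run:
```python
from bench import r
from h import *
d=r.snapshot("wrist"); cv2.imwrite("pics/w4.png",d["pixels"][:,:,::-1])
plan(r,528,313,180,-8.9)
```

```text
t 5.45 tcp [566.9 -94.5 177.2] rot [179.6  -0.5  24.3] gap 85.2 F [2.9 0.1 4.4] q [-15.   5.  94.   0.  81.  51.]
d(m) 0.1321 -0.3874 -0.0028 wz 0.5793 dist 409
```

View pics/w4.png

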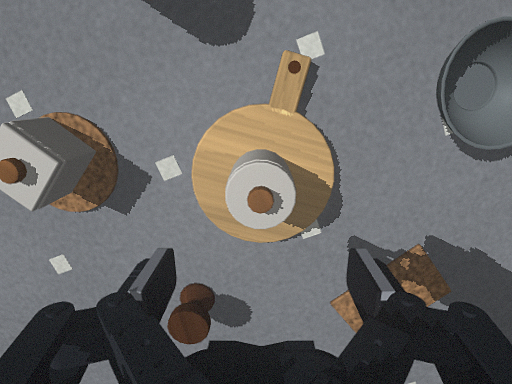

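The round pot stands near the board's centre (knob at (260,200)). Next is the oblong pot.

jog_arm(targets=[[0.006,-0.018,0,0,0,0.04,0],[0.016,-0.048,0,0,0,0.1,0],[0.027,-0.081,0,0,0,0.16,0],[0.039,-0.115,0,0,0,0.22,0],[0.051,-0.149,0,0,0,0.29,0]])

```text
time: 5.87
tool_pos: [548.2, 64.4, 168.1]
tcp_rot: [-180.0, -0.0, 7.5]
ft_force: [1.1, 0.2, 0.4]
finger_gap: 85.6
```

Run:
```python
from bench import r
from h import *
plan(r,528,313,180,-8.9)
```

```text
t 5.87 tcp [548.2  64.4 168.1] rot [-180.    -0.     7.5] gap 85.6 F [1.1 0.2 0.4] q [ 1.  2. 97.  0. 80. 84.]
d(m) 0.0122 -0.2491 -0.0119 wz 0.2854 dist 250
```

jog_arm(targets=[[0.002,-0.035,-0.001,0,0,0.05,0],[0.004,-0.072,-0.002,0,0,0.11,0],[0.006,-0.109,-0.004,0,0,0.17,0],[0.008,-0.146,-0.005,0,0,0.23,0],[0.01,-0.182,-0.006,0,0,0.287,0]])

```text
time: 6.28
tool_pos: [533.8, 246.8, 174.2]
tcp_rot: [-180.0, -0.0, -8.9]
ft_force: [0.1, 1.6, -0.5]
finger_gap: 85.1
```

jog_arm(targets=[[0.001,-0.03,0,0,0,0,0],[0.002,-0.05,0,0,0,0,0],[0.002,-0.06,0,0,0,0,0],[0.002,-0.06,0,0,0,0,0],[0.002,-0.06,0,0,0,0,0]])

```text
time: 6.7
tool_pos: [545.2, 303.4, 173.8]
tcp_rot: [179.9, 0.0, -8.7]
ft_force: [-0.3, -1.2, 1.3]
finger_gap: 85.6
```

Run:
```python
from bench import r
from h import *
d=r.snapshot("wrist"); cv2.imwrite("pics/w5.png",d["pixels"][:,:,::-1])
print(proj(d,[(528,313,81)]))
plan(r,528,313,24,-8.9)
```

```text
[[253.23823094 216.74872281]]
t 6.75 tcp [545.3 302.7 173.8] rot [179.9   0.   -8.8] gap 85.1 F [0.5 0.1 0.2] q [ 24.  13.  85.  -0.  82. 123.]
d(m) -0.0187 -0.0075 0.1498 wz 0.0018 dist 151
```

View pics/w5.png

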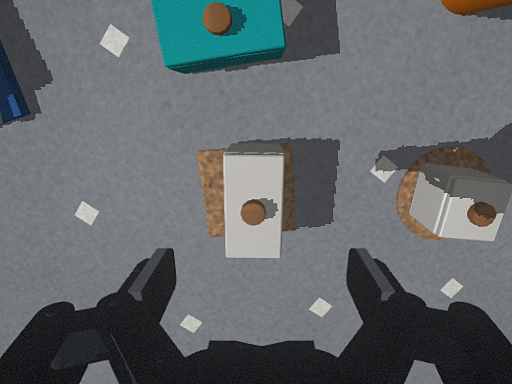

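The knob is at (253,212) against the predicted (253,217), and the pot lies parallel to the tool. That puts the pot 3–4 mm further along +x, so I'll aim for x≈530.

jog_arm(targets=[[-0.008,-0.004,0.02,0,0,0,0],[-0.016,-0.0075,0.055,0,0,0,0],[-0.016,-0.0075,0.09,0,0,0,0],[-0.016,-0.0075,0.125,0,0,0,0],[-0.016,-0.0075,0.149,0,0,0,0]])

```text
time: 7.17
tool_pos: [529.1, 311.1, 21.9]
tcp_rot: [179.9, 0.2, -8.9]
ft_force: [0.4, -0.5, -0.5]
finger_gap: 85.1
```

jog_arm(targets=[[0,0,0,0,0,0,0],[0,0,0,0,0,0,0.3],[0,0,0,0,0,0,0.5],[0,0,0,0,0,0,0.7],[0,0,0,0,0,0,0.7]])

```text
time: 7.58
tool_pos: [533.1, 314.3, 28.7]
tcp_rot: [-179.8, -0.3, -8.8]
ft_force: [-0.2, -1.8, 8.4]
finger_gap: 53.3
```

jog_arm(targets=[[0,0,0,0,0,0,0.7],[0,0,0,0,0,0,0.7],[0,0,0,0,0,0,0.7]])

```text
time: 7.83
tool_pos: [533.1, 314.3, 28.7]
tcp_rot: [-179.9, -0.3, -8.8]
ft_force: [0.2, -2.7, 7.5]
finger_gap: 52.7
```

jog_arm(targets=[[0,0,-0.008,0,0,0,0.7],[0,0,-0.025,0,0,0,0.7],[0,0,-0.05,0,0,0,0.7],[0,0,-0.08,0,0,0,0.7],[0,0,-0.115,0,0,0,0.7]])

```text
time: 8.25
tool_pos: [529.2, 313.1, 140.3]
tcp_rot: [179.9, 0.2, -8.8]
ft_force: [0.7, 0.5, -4.3]
finger_gap: 53.0
```

Run:
```python
from bench import r
from h import *
d=r.snapshot("wrist"); cv2.imwrite("pics/w6.png",d["pixels"][:,:,::-1])
plan(r,487,-303,155,-26.9)
```

```text
t 8.30 tcp [533.6 315.3 150.6] rot [-179.7   -0.4   -8.8] gap 53.5 F [4.6 1.6 4.2] q [ 26.  13.  88.   0.  79. 125.]
d(m) 0.0482 0.6182 -0.0044 wz 0.3165 dist 620
```

View pics/w6.png

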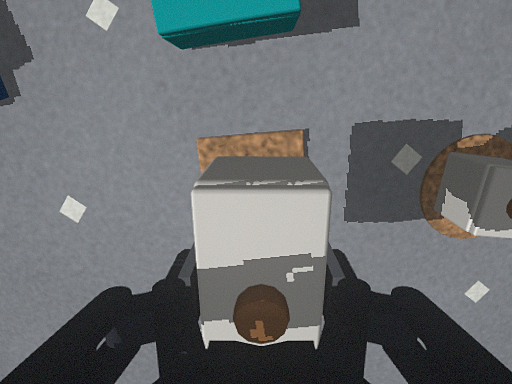

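Oblong pot held square in the jaws. I'll measure the pot's offset from the TCP in this picture, then carry it across.

Run:
```python
from bench import r
from h import *
d=r.snapshot("wrist"); s=r.sense(); p=np.array(s["tool_pos"]); Rt=R.from_euler("xyz",s["tcp_rot"],degrees=True).as_matrix()
for dx in (-.01,0,.01): print(dx,proj(d,p+Rt@[dx*1e3,0,-52.3]))
im=d["pixels"][:,:,::-1]; hsv=cv2.cvtColor(im,cv2.COLOR_BGR2HSV)
m=((hsv[...,0]<22)&(hsv[...,1]>100)&(hsv[...,2]>50)).astype(np.uint8); m[:275]=0;m[:,:220]=0;m[:,305:]=0
c,_=cv2.findContours(m,cv2.RETR_EXTERNAL,cv2.CHAIN_APPROX_NONE);c=max(c,key=cv2.contourArea);print(cv2.minEnclosingCircle(c))
```

```text
-0.01 [[261.1357574  334.70026004]]
0 [[261.17317447 313.80742981]]
0.01 [[261.21283533 291.47956881]]
((260.82830810546875, 315.91900634765625), 27.988384246826172)
```

jog_arm(targets=[[0.001,0.012,0,0,0,0,0.7],[0.003,0.037,0,0,0,0,0.7],[0.006,0.07,0,0,0,0,0.7],[0.008,0.104,0,0,0,0,0.7],[0.011,0.138,0,0,0,0,0.7]])

```text
time: 8.77
tool_pos: [518.6, 173.9, 138.6]
tcp_rot: [179.9, 0.2, -8.7]
ft_force: [0.3, -0.1, -4.3]
finger_gap: 53.3
```

jog_arm(targets=[[0.003,0.035,0,0,0,0.02,0.7],[0.006,0.07,0,0,0,0.04,0.7],[0.008,0.105,0,0,0,0.06,0.7],[0.011,0.14,0,0,0,0.08,0.7],[0.014,0.175,0,0,0,0.1,0.7]])

```text
time: 9.18
tool_pos: [505.7, -1.2, 138.9]
tcp_rot: [180.0, 0.1, -14.6]
ft_force: [1.2, -0.5, -3.2]
finger_gap: 53.1
```

Run:
```python
from bench import r
from h import *
plan(r,487,-303,155,-26.9)
```

```text
t 9.18 tcp [505.7  -1.2 138.9] rot [ 1.80e+02  1.00e-01 -1.46e+01] gap 53.1 F [ 1.2 -0.5 -3.2] q [ -6.  -3. 106.  -0.  77.  99.]
d(m) 0.0577 0.2968 -0.0161 wz 0.2154 dist 303
```

jog_arm(targets=[[0.007,0.035,0,0,0,0.04,0.7],[0.014,0.07,0,0,0,0.08,0.7],[0.02,0.105,0,0,0,0.12,0.7],[0.027,0.14,0,0,0,0.16,0.7],[0.034,0.175,0,0,0,0.215,0.7]])

```text
time: 9.6
tool_pos: [494.8, -178.8, 138.9]
tcp_rot: [180.0, 0.1, -26.9]
ft_force: [0.7, 0.5, -3.9]
finger_gap: 53.0
```

Run:
```python
from bench import r
from h import *
plan(r,487,-303,90,-26.9)
```

```text
t 9.60 tcp [ 494.8 -178.8  138.9] rot [ 1.80e+02  1.00e-01 -2.69e+01] gap 53.0 F [ 0.7  0.5 -3.9] q [-25.  -0. 103.  -0.  77.  91.]
d(m) 0.0493 0.1142 0.0489 wz -0.0005 dist 134
```

jog_arm(targets=[[0.013,0.03,0,0,0,0,0.7],[0.026,0.06,0.005,0,0,0,0.7],[0.037,0.086,0.015,0,0,0,0.7],[0.045,0.104,0.03,0,0,0,0.7],[0.049,0.114,0.046,0,0,0,0.7]])

```text
time: 10.02
tool_pos: [487.5, -303.9, 93.2]
tcp_rot: [180.0, 0.0, -26.9]
ft_force: [0.0, 1.2, -2.9]
finger_gap: 52.8
```

jog_arm(targets=[[0,0,0.012,0,0,0,0.7],[0,0,0.022,0,0,0,0.7],[0,0,0.03,0,0,0,0.7],[0,0,0.035,0,0,0,0.7]])

```text
time: 10.35
tool_pos: [488.2, -299.7, 57.6]
tcp_rot: [-180.0, 0.1, -26.8]
ft_force: [0.1, -0.2, -3.9]
finger_gap: 52.8
```

Run:
```python
from bench import r
from h import *
d=r.snapshot("wrist"); cv2.imwrite("pics/w7.png",d["pixels"][:,:,::-1])
d=r.snapshot("side"); cv2.imwrite("pics/s7.png",cv2.resize(d["pixels"][80:230,200:400,::-1],None,fx=4,fy=4))
plan(r,487,-303,29,-26.9)
```

```text
t 10.45 tcp [ 488.5 -299.9   58.2] rot [-1.80e+02  1.00e-01 -2.68e+01] gap 53.1 F [-0.1  0.5 -3.1] q [-37.  12.  99.   0.  69.  80.]
d(m) 0.0000 0.0035 0.0292 wz 0.0025 dist 29
```

View pics/w7.png

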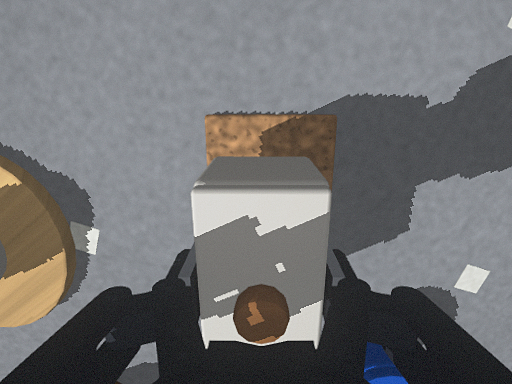

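View pics/s7.png

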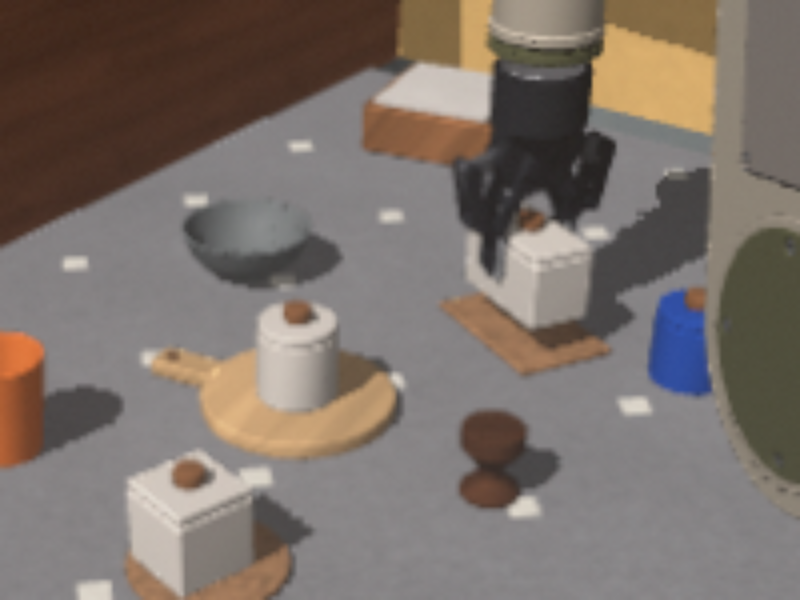

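The pot is parallel to the oblong mat. The mat's midline is at u≈271 against the tool plane at 261, so it is about 5 mm to +tool y.

jog_arm(targets=[[0,0.003,0.008,0,0,0,0.7],[0,0.005,0.015,0,0,0,0.7],[0,0.005,0.02,0,0,0,0.7],[0,0.005,0.023,0,0,0,0.7],[0,0.005,0.024,0,0,0,0.7]])

```text
time: 10.87
tool_pos: [486.3, -305.3, 34.4]
tcp_rot: [-180.0, 0.1, -26.8]
ft_force: [1.0, 0.7, -3.5]
finger_gap: 53.3
```

jog_arm(targets=[[0,0,0.001,0,0,0,0.7],[0,0,0.002,0,0,0,0.7],[0,0,0.003,0,0,0,0.7],[0,0,0.003,0,0,0,0.7]])

```text
time: 11.2
tool_pos: [486.8, -305.7, 32.3]
tcp_rot: [180.0, -0.0, -26.8]
ft_force: [-0.3, -0.3, -2.8]
finger_gap: 53.1
```

jog_arm(targets=[[0,0,0.001,0,0,0,0.7],[0,0,0.002,0,0,0,0.7],[0,0,0.003,0,0,0,0.7],[0,0,0.003,0,0,0,0.7]])

```text
time: 11.53
tool_pos: [486.6, -305.6, 29.0]
tcp_rot: [-180.0, 0.0, -26.8]
ft_force: [0.2, -0.4, -3.5]
finger_gap: 53.4
```

jog_arm(targets=[[0,0,0.001,0,0,0,0.7],[0,0,0.002,0,0,0,0.7],[0,0,0.002,0,0,0,0.7]])

```text
time: 11.78
tool_pos: [486.9, -305.8, 28.8]
tcp_rot: [180.0, -0.0, -26.8]
ft_force: [-6.4, 3.0, 10.0]
finger_gap: 53.4
```

Contact (fz −3.5 → +10 N), so I'll release and rise.

jog_arm(targets=[[0,0,0,0,0,0,0.3],[0,0,0,0,0,0,0],[0,0,0,0,0,0,0],[0,0,0,0,0,0,0],[0,0,0,0,0,0,0]])

```text
time: 12.2
tool_pos: [486.8, -305.7, 27.3]
tcp_rot: [-180.0, -0.0, -26.8]
ft_force: [-0.6, -0.1, -0.1]
finger_gap: 85.3
```

jog_arm(targets=[[0,0,-0.015,0,0,0,0],[0,0,-0.04,0,0,0,0],[0,0,-0.075,0,0,0,0],[0,0,-0.11,0,0,0,0],[0,0,-0.14,0,0,0,0]])

```text
time: 12.62
tool_pos: [486.9, -305.8, 169.5]
tcp_rot: [180.0, -0.1, -26.8]
ft_force: [0.5, 0.3, 0.6]
finger_gap: 85.5
```

Run:
```python
from bench import r
from h import *
d=r.snapshot("wrist"); cv2.imwrite("pics/w8.png",d["pixels"][:,:,::-1])
plan(r,494.5,111.5,170,-14.2)
```

```text
t 12.67 tcp [ 489.7 -307.8  176.8] rot [179.9  -0.6 -26.8] gap 85.3 F [ 1.8 -1.4  5.4] q [-37.   5.  93.   0.  81.  80.]
d(m) -0.1849 -0.3764 0.0068 wz -0.2203 dist 419
```

View pics/w8.png

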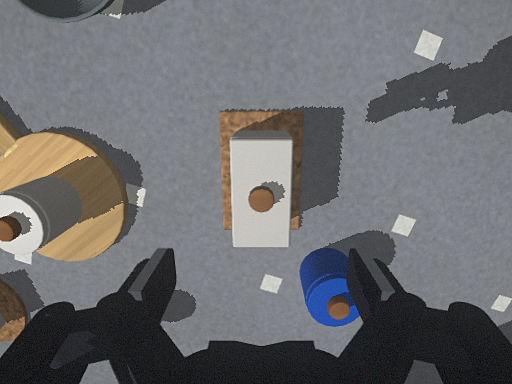

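The oblong pot sits along its mat, knob at (261,199). Next is the square pot.

jog_arm(targets=[[-0.009,-0.018,0,0,0,-0.02,0],[-0.024,-0.049,0,0,0,-0.05,0],[-0.04,-0.081,0,0,0,-0.09,0],[-0.056,-0.113,0,0,0,-0.13,0],[-0.072,-0.146,0,0,0,-0.17,0]])

```text
time: 13.08
tool_pos: [488.0, -141.6, 167.1]
tcp_rot: [-180.0, -0.0, -17.0]
ft_force: [1.0, 1.0, -0.3]
finger_gap: 85.6
```

Run:
```python
from bench import r
from h import *
plan(r,496,111,170,-14.2)
```

```text
t 13.08 tcp [ 488.  -141.6  167.1] rot [-180.   -0.  -17.] gap 85.6 F [ 1.   1.  -0.3] q [-22.  -5. 104.   0.  80.  85.]
d(m) -0.0663 -0.2439 -0.0029 wz -0.0493 dist 253
```

jog_arm(targets=[[-0.009,-0.034,0,0,0,-0.01,0],[-0.018,-0.068,0,0,0,-0.02,0],[-0.028,-0.102,0,0,0,-0.03,0],[-0.037,-0.136,0,0,0,-0.04,0],[-0.046,-0.17,0,0,0,-0.049,0]])

```text
time: 13.5
tool_pos: [494.1, 34.8, 167.2]
tcp_rot: [-180.0, -0.0, -14.3]
ft_force: [0.2, -0.5, -0.2]
finger_gap: 85.0
```

jog_arm(targets=[[-0.007,-0.03,0,0,0,0,0],[-0.013,-0.055,0,0,0,0,0],[-0.016,-0.07,0,0,0,0,0],[-0.016,-0.075,0,0,0,0,0],[-0.016,-0.075,0,0,0,0,0]])

```text
time: 13.92
tool_pos: [497.3, 110.7, 167.1]
tcp_rot: [180.0, 0.0, -14.2]
ft_force: [0.3, -0.2, 0.0]
finger_gap: 85.3
```

Run:
```python
from bench import r
from h import *
d=r.snapshot("wrist"); cv2.imwrite("pics/w9.png",d["pixels"][:,:,::-1])
print(proj(d,[(494.5,111.5,81)]))
plan(r,496,111,24,-14.2)
```

```text
[[261.34786278 202.12776585]]
t 13.97 tcp [497.3 109.6 167.1] rot [180.    0.  -14.2] gap 85.3 F [-0.3 -1.1  0.3] q [  7.  -4. 104.  -0.  80. 111.]
d(m) -0.0016 -0.0010 0.1431 wz -0.0002 dist 143
```

View pics/w9.png

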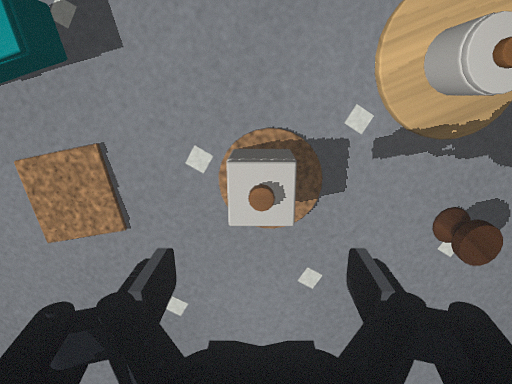

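The square pot is parallel to the tool, knob at (261,198), and the square mat is empty at (72,192). Going straight down.

jog_arm(targets=[[0,-0.001,0.025,0,0,0,0],[0,-0.001,0.06,0,0,0,0],[0,-0.001,0.095,0,0,0,0],[0,-0.001,0.125,0,0,0,0],[0,-0.001,0.143,0,0,0,0]])

```text
time: 14.38
tool_pos: [495.2, 108.7, 20.5]
tcp_rot: [179.9, 0.2, -14.4]
ft_force: [-0.3, 0.6, -0.6]
finger_gap: 85.2
```

jog_arm(targets=[[0,0,0,0,0,0,0],[0,0,0,0,0,0,0.3],[0,0,0,0,0,0,0.5],[0,0,0,0,0,0,0.7],[0,0,0,0,0,0,0.7]])

```text
time: 14.8
tool_pos: [499.5, 110.5, 26.5]
tcp_rot: [-179.9, -0.2, -14.3]
ft_force: [0.4, -2.4, 4.6]
finger_gap: 59.2
```

jog_arm(targets=[[0,0,0,0,0,0,0.7],[0,0,0,0,0,0,0.7],[0,0,0,0,0,0,0.7]])

```text
time: 15.05
tool_pos: [499.5, 110.5, 26.5]
tcp_rot: [-180.0, -0.2, -14.3]
ft_force: [-0.3, -3.4, 7.3]
finger_gap: 59.4
```

jog_arm(targets=[[0,0,-0.008,0,0,0,0.7],[0,0,-0.025,0,0,0,0.7],[0,0,-0.04,0,0,0,0.7],[0,0,-0.05,0,0,0,0.7],[0,0,-0.05,0,0,0,0.7]])

```text
time: 15.47
tool_pos: [499.3, 111.1, 77.1]
tcp_rot: [-179.9, -0.2, -14.3]
ft_force: [0.7, -1.0, -4.5]
finger_gap: 59.4
```

Run:
```python
from bench import r
from h import *
d=r.snapshot("wrist"); cv2.imwrite("pics/w10.png",d["pixels"][:,:,::-1])
plan(r,524.5,321.5,75,-4.2)
```

```text
t 15.52 tcp [498.6 111.   75.7] rot [-1.799e+02 -1.000e-01 -1.430e+01] gap 59.3 F [ 0.7  0.7 -5.2] q [  7.   1. 109.   0.  70. 111.]
d(m) -0.0267 -0.2104 0.0007 wz -0.1757 dist 212
```

View pics/w10.png

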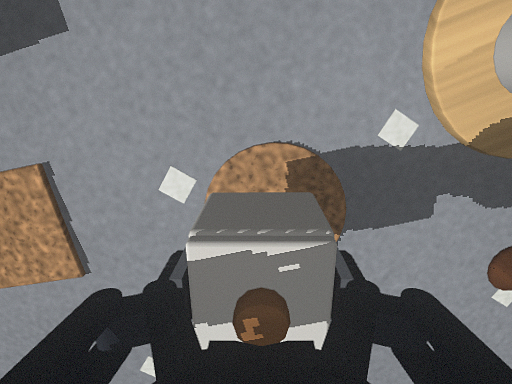

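jog_arm(targets=[[-0.001,-0.012,0,0,0,-0.01,0.7],[-0.005,-0.036,0,0,0,-0.04,0.7],[-0.009,-0.066,0,0,0,-0.08,0.7],[-0.013,-0.1,0,0,0,-0.12,0.7],[-0.017,-0.134,0,0,0,-0.15,0.7]])

```text
time: 15.93
tool_pos: [513.1, 246.3, 72.7]
tcp_rot: [180.0, 0.1, -5.6]
ft_force: [1.2, -0.7, -4.6]
finger_gap: 59.3
```

Run:
```python
from bench import r
from h import *
plan(r,525.5,321,65,-4.2)
```

```text
t 15.93 tcp [513.1 246.3  72.7] rot [ 1.8e+02  1.0e-01 -5.6e+00] gap 59.3 F [ 1.2 -0.7 -4.6] q [ 20.  10.  99.   0.  71. 116.]
d(m) 0.0050 -0.0756 0.0077 wz -0.0243 dist 76
```

jog_arm(targets=[[0.002,-0.026,0,0,0,-0.012,0.7],[0.003,-0.048,0.002,0,0,-0.024,0.7],[0.005,-0.064,0.008,0,0,-0.024,0.7],[0.005,-0.073,0.014,0,0,-0.024,0.7],[0.005,-0.075,0.018,0,0,-0.024,0.7]])

```text
time: 16.35
tool_pos: [525.1, 320.4, 54.0]
tcp_rot: [179.9, 0.1, -4.2]
ft_force: [-0.9, -0.9, -4.7]
finger_gap: 59.3
```

jog_arm(targets=[[0,0,0.003,0,0,0,0.7],[0,0,0.004,0,0,0,0.7]])

```text
time: 16.52
tool_pos: [525.4, 317.7, 50.5]
tcp_rot: [179.9, 0.1, -4.3]
ft_force: [0.4, -0.1, -6.1]
finger_gap: 59.2
```

Run:
```python
from bench import r
from h import *
d=r.snapshot("wrist"); cv2.imwrite("pics/w11.png",d["pixels"][:,:,::-1])
plan(r,525.5,321,27,-4.2)
a=np.radians(-4.2);c=np.array([525,321.4]);e1=np.array([np.cos(a),np.sin(a)]);e2=np.array([-e1[1],e1[0]])
print(proj(d,[[*(c+sx*50*e1+sy*50*e2),6] for sx,sy in((1,1),(1,-1),(-1,1))]))
```

```text
t 16.57 tcp [525.7 317.6  51. ] rot [ 1.799e+02  1.000e-01 -4.300e+00] gap 59.4 F [-0.8 -0.7 -4.8] q [ 26.  18.  92.  -0.  70. 121.]
d(m) -0.0005 -0.0034 0.0240 wz -0.0026 dist 24
[[176.42849639 145.79968877]
 [335.37239007 145.52661129]
 [188.67536048 282.2331039 ]]
```

View pics/w11.png

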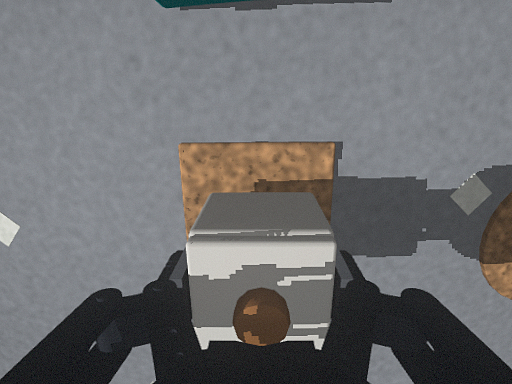

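Parallel to the square mat; its far corners are at (180,142) and (336,142), about 2 mm further than predicted. I'll apply +3 mm in x and −2 mm in y, then lower.

jog_arm(targets=[[0.002,-0.001,0.007,0,0,0,0.7],[0.003,-0.002,0.013,0,0,0,0.7],[0.003,-0.002,0.017,0,0,0,0.7],[0.003,-0.002,0.019,0,0,0,0.7],[0.003,-0.002,0.02,0,0,0,0.7]])

```text
time: 16.98
tool_pos: [529.3, 320.2, 31.5]
tcp_rot: [180.0, 0.1, -4.3]
ft_force: [0.3, -0.2, -4.8]
finger_gap: 59.2
```

jog_arm(targets=[[0,0,0.001,0,0,0,0.7],[0,0,0.002,0,0,0,0.7],[0,0,0.002,0,0,0,0.7]])

```text
time: 17.23
tool_pos: [529.7, 320.7, 30.3]
tcp_rot: [-180.0, -0.0, -4.3]
ft_force: [-0.1, -0.8, -4.4]
finger_gap: 59.0
```

jog_arm(targets=[[0,0,0.001,0,0,0,0.7],[0,0,0.002,0,0,0,0.7],[0,0,0.002,0,0,0,0.7]])

```text
time: 17.48
tool_pos: [529.6, 320.7, 28.2]
tcp_rot: [180.0, 0.0, -4.3]
ft_force: [-0.1, -0.9, -4.0]
finger_gap: 59.4
```

jog_arm(targets=[[-0.001,0,0.001,0,0,0,0.7],[-0.002,0,0.001,0,0,0,0.7],[-0.002,0,0.002,0,0,0,0.7],[-0.002,0,0.002,0,0,0,0.7]])

```text
time: 17.82
tool_pos: [527.7, 320.9, 26.6]
tcp_rot: [-180.0, -0.0, -4.3]
ft_force: [-2.5, -1.6, -0.9]
finger_gap: 58.9
```

jog_arm(targets=[[0,0,0.001,0,0,0,0.7],[0,0,0.002,0,0,0,0.7],[0,0,0.002,0,0,0,0.7]])

```text
time: 18.07
tool_pos: [527.8, 321.0, 26.6]
tcp_rot: [180.0, 0.0, -4.3]
ft_force: [-12.5, -4.9, 16.4]
finger_gap: 58.9
```

Contact (+16 N), so I'll release and rise.

jog_arm(targets=[[0,0,0,0,0,0,0.3],[0,0,0,0,0,0,0],[0,0,0,0,0,0,0],[0,0,0,0,0,0,0],[0,0,0,0,0,0,0]])

```text
time: 18.48
tool_pos: [528.0, 320.9, 24.4]
tcp_rot: [-180.0, -0.0, -4.3]
ft_force: [-0.6, 0.1, 0.4]
finger_gap: 85.3
```

jog_arm(targets=[[0,0,-0.015,0,0,0,0],[0,0,-0.04,0,0,0,0],[0,0,-0.075,0,0,0,0],[0,0,-0.11,0,0,0,0],[0,0,-0.14,0,0,0,0]])

```text
time: 18.9
tool_pos: [528.0, 320.9, 166.5]
tcp_rot: [-180.0, -0.1, -4.3]
ft_force: [0.3, 0.5, 1.4]
finger_gap: 85.0
```

Run:
```python
from bench import r
from h import *
d=r.snapshot("wrist"); cv2.imwrite("pics/w12.png",d["pixels"][:,:,::-1])
plan(r,564,-94,175)
```

```text
t 18.95 tcp [531.1 322.5 174.2] rot [-179.7   -0.5   -4.3] gap 85.4 F [1.9 1.1 5.4] q [ 27.  12.  86.   0.  81. 121.]
d(m) 0.0641 0.4129 -0.0008 wz 0.0000 dist 418
```

View pics/w12.png

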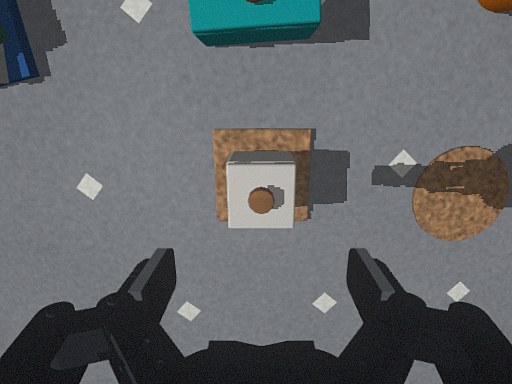

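The square pot is on its mat (knob at (261,201)). Back to the round pot on the board.

jog_arm(targets=[[0.003,0.018,0,0,0,0,0],[0.008,0.05,0,0,0,0,0],[0.013,0.086,0,0,0,0,0],[0.019,0.124,0,0,0,0,0],[0.025,0.163,0,0,0,0,0]])

```text
time: 19.37
tool_pos: [540.2, 155.3, 164.0]
tcp_rot: [-180.0, -0.0, -4.2]
ft_force: [1.6, -0.3, 0.2]
finger_gap: 85.1
```

jog_arm(targets=[[0.006,0.039,0,0,0,0,0],[0.012,0.078,0,0,0,0,0],[0.018,0.117,0,0,0,0,0],[0.024,0.156,0,0,0,0,0],[0.03,0.19,0,0,0,0,0]])

```text
time: 19.78
tool_pos: [555.9, -37.8, 164.2]
tcp_rot: [180.0, -0.0, -4.3]
ft_force: [0.4, -0.3, -0.4]
finger_gap: 85.3
```

Run:
```python
from bench import r
from h import *
plan(r,564,-94,175)
```

```text
t 19.78 tcp [555.9 -37.8 164.2] rot [180.   -0.   -4.3] gap 85.3 F [ 0.4 -0.3 -0.4] q [-9.  3. 97. -0. 80. 85.]
d(m) 0.0124 0.0554 -0.0108 wz 0.0000 dist 58
```

jog_arm(targets=[[0.006,0.025,0,0,0,0,0],[0.01,0.045,0,0,0,0,0],[0.012,0.055,0,0,0,0,0],[0.012,0.055,0,0,0,0,0],[0.012,0.055,0,0,0,0,0]])

```text
time: 20.2
tool_pos: [563.8, -90.7, 164.0]
tcp_rot: [-180.0, 0.0, -4.4]
ft_force: [-0.2, 0.8, 0.1]
finger_gap: 85.1
```

Run:
```python
from bench import r
from h import *
d=r.snapshot("wrist"); cv2.imwrite("pics/w13.png",d["pixels"][:,:,::-1])
print(proj(d,[(562,-94,89)]))
plan(r,563,-94,33)
```

```text
[[266.10538427 205.20071569]]
t 20.25 tcp [563.7 -90.  164. ] rot [-180.     0.    -4.3] gap 85.0 F [-0.4  0.1  0.3] q [-14.   5.  95.   0.  80.  80.]
d(m) -0.0004 0.0040 0.1310 wz 0.0000 dist 131
```

View pics/w13.png

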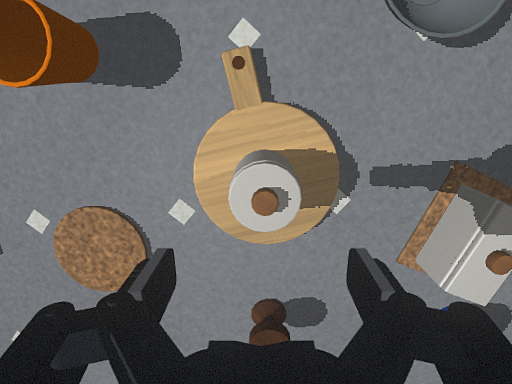

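The round pot is on the board with its knob at (265,202), 2–3 px from the prediction. Going down.

jog_arm(targets=[[0,0.003,0.025,0,0,0,0],[0,0.003,0.06,0,0,0,0],[0,0.003,0.09,0,0,0,0],[0,0.003,0.117,0,0,0,0],[0,0.003,0.131,0,0,0,0]])

```text
time: 20.67
tool_pos: [561.1, -91.4, 29.2]
tcp_rot: [-179.9, 0.3, -4.2]
ft_force: [-0.8, -0.9, -1.5]
finger_gap: 85.4
```

jog_arm(targets=[[0,0,0,0,0,0,0],[0,0,0,0,0,0,0.3],[0,0,0,0,0,0,0.5],[0,0,0,0,0,0,0.7],[0,0,0,0,0,0,0.7]])

```text
time: 21.08
tool_pos: [565.3, -94.0, 35.5]
tcp_rot: [180.0, -0.2, -4.3]
ft_force: [0.8, 1.3, 3.5]
finger_gap: 60.6
```

jog_arm(targets=[[0,0,0,0,0,0,0.7],[0,0,0,0,0,0,0.7],[0,0,0,0,0,0,0.7]])

```text
time: 21.33
tool_pos: [565.3, -94.0, 35.5]
tcp_rot: [-180.0, -0.2, -4.3]
ft_force: [-0.4, 2.2, 6.9]
finger_gap: 60.6
```

jog_arm(targets=[[0,0,-0.008,0,0,0,0.7],[0,0,-0.025,0,0,0,0.7],[0,0,-0.045,0,0,0,0.7],[0,0,-0.055,0,0,0,0.7],[0,0,-0.055,0,0,0,0.7]])

```text
time: 21.75
tool_pos: [565.6, -94.7, 91.6]
tcp_rot: [179.9, -0.3, -4.3]
ft_force: [0.2, 0.4, -3.8]
finger_gap: 60.5
```

Run:
```python
from bench import r
from h import *
plan(r,488.5,104.5,85)
```

```text
t 21.75 tcp [565.6 -94.7  91.6] rot [179.9  -0.3  -4.3] gap 60.5 F [ 0.2  0.4 -3.8] q [-15.   9.  98.  -0.  72.  80.]
d(m) -0.0919 -0.1928 0.0066 wz 0.0000 dist 214
```

jog_arm(targets=[[-0.006,-0.013,0,0,0,0,0.7],[-0.018,-0.037,0,0,0,0,0.7],[-0.032,-0.067,0,0,0,0,0.7],[-0.047,-0.098,0,0,0,0,0.7],[-0.062,-0.13,0,0,0,0,0.7]])

```text
time: 22.17
tool_pos: [509.5, 41.5, 86.6]
tcp_rot: [-180.0, 0.1, -4.4]
ft_force: [0.2, 1.6, -3.5]
finger_gap: 60.5
```

jog_arm(targets=[[-0.012,-0.025,0.004,0,0,0,0.7],[-0.022,-0.047,0.012,0,0,0,0.7],[-0.028,-0.06,0.022,0,0,0,0.7],[-0.03,-0.063,0.03,0,0,0,0.7],[-0.03,-0.063,0.033,0,0,0,0.7]])

```text
time: 22.58
tool_pos: [483.8, 106.2, 52.7]
tcp_rot: [180.0, 0.2, -4.2]
ft_force: [-0.6, -0.9, -4.2]
finger_gap: 60.8
```

jog_arm(targets=[[0,0,0.001,0,0,0,0.7],[0,0,0.002,0,0,0,0.7]])

```text
time: 22.75
tool_pos: [486.4, 104.6, 52.9]
tcp_rot: [180.0, 0.0, -4.3]
ft_force: [-0.4, -0.1, -4.4]
finger_gap: 60.2
```

Run:
```python
from bench import r
from h import *
d=r.snapshot("wrist"); cv2.imwrite("pics/w14.png",d["pixels"][:,:,::-1])
plan(r,488.5,104.5,27.5)
c=np.array([488.5,104.5])
print(proj(d,[(c[0]+55,c[1],6),(c[0],c[1]+55,6),(c[0],c[1]-55,6)]))
s=r.sense();p=np.array(s["tool_pos"]);print(proj(d,[p+[0,0,53.5]]))
```

```text
t 22.80 tcp [486.7 104.5  53.1] rot [180.    0.   -4.4] gap 60.5 F [-0.  -0.5 -4.5] q [  6.   1. 111.  -0.  67. 101.]
d(m) 0.0018 -0.0002 0.0256 wz 0.0000 dist 26
[[255.11473842 132.84530063]
 [181.98095696 219.80034801]
 [342.14821122 208.54951221]]
[[263.05208083 320.48365022]]
```

View pics/w14.png

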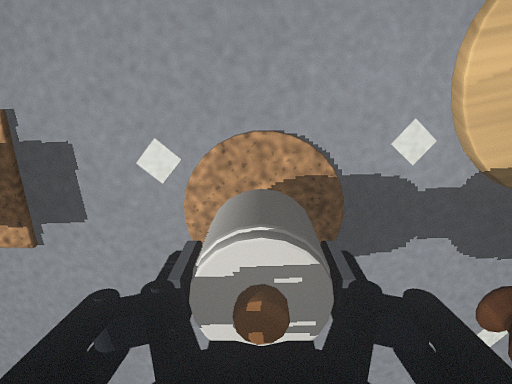

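The pot is over the round mat; the mat's edges at 184/344 and top at 130 agree with prediction to 2 px. Lowering.

jog_arm(targets=[[0.001,0.001,0.007,0,0,0,0.7],[0.001,0.001,0.013,0,0,0,0.7],[0.001,0.001,0.018,0,0,0,0.7],[0.001,0.001,0.021,0,0,0,0.7],[0.001,0.001,0.022,0,0,0,0.7]])

```text
time: 23.22
tool_pos: [486.6, 104.0, 30.3]
tcp_rot: [180.0, 0.1, -4.3]
ft_force: [-0.3, -0.0, -3.7]
finger_gap: 60.7
```

jog_arm(targets=[[0,0,0.001,0,0,0,0.7],[0,0,0.002,0,0,0,0.7],[0,0,0.002,0,0,0,0.7]])

```text
time: 23.47
tool_pos: [487.4, 104.3, 29.3]
tcp_rot: [-180.0, -0.0, -4.3]
ft_force: [-0.2, 0.3, -4.1]
finger_gap: 60.7
```

jog_arm(targets=[[0,0,0.001,0,0,0,0.7],[0,0,0.001,0,0,0,0.7],[0,0,0.001,0,0,0,0.7]])

```text
time: 23.72
tool_pos: [487.4, 104.3, 28.4]
tcp_rot: [-180.0, -0.0, -4.3]
ft_force: [0.3, -0.1, -4.0]
finger_gap: 60.5
```

jog_arm(targets=[[0,0,0.001,0,0,0,0.7],[0,0,0.002,0,0,0,0.7],[0,0,0.002,0,0,0,0.7]])

```text
time: 23.97
tool_pos: [487.6, 104.3, 27.5]
tcp_rot: [180.0, -0.0, -4.3]
ft_force: [-5.5, -0.7, 8.6]
finger_gap: 60.4
```

jog_arm(targets=[[0,0,0.001,0,0,0,0.7],[0,0,0.001,0,0,0,0.7],[0,0,0.001,0,0,0,0.7]])

```text
time: 24.22
tool_pos: [487.6, 104.3, 27.4]
tcp_rot: [180.0, 0.0, -4.3]
ft_force: [-12.3, -1.3, 18.4]
finger_gap: 60.2
```

Contact, so I'll release, rise and move back out of the top camera's view.

jog_arm(targets=[[0,0,0,0,0,0,0.3],[0,0,0,0,0,0,0],[0,0,0,0,0,0,0],[0,0,0,0,0,0,0],[0,0,0,0,0,0,0]])

```text
time: 24.63
tool_pos: [487.6, 104.3, 25.4]
tcp_rot: [-180.0, -0.0, -4.3]
ft_force: [-0.4, -0.1, 0.0]
finger_gap: 85.1
```

jog_arm(targets=[[0,0,-0.015,0,0,0,0],[0,0,-0.04,0,0,0,0],[0,0,-0.075,0,0,0,0],[0,0,-0.11,0,0,0,0],[0,0,-0.14,0,0,0,0]])

```text
time: 25.05
tool_pos: [487.5, 104.3, 167.4]
tcp_rot: [-180.0, -0.1, -4.3]
ft_force: [1.5, 0.2, -0.1]
finger_gap: 85.5
```

jog_arm(targets=[[-0.02,0,-0.01,0,0,0,0],[-0.05,0.01,-0.03,0,0,0,0],[-0.08,0.03,-0.05,0,0,0,0],[-0.1,0.06,-0.06,0,0,0,0],[-0.11,0.09,-0.06,0,0,0,0]])

```text
time: 25.47
tool_pos: [370.3, 22.7, 228.0]
tcp_rot: [-180.0, -0.3, -4.2]
ft_force: [0.6, -1.2, -0.0]
finger_gap: 85.6
```

jog_arm(targets=[[0,0,0,0,0,0,0],[0,0,0,0,0,0,0],[0,0,0,0,0,0,0]])

```text
time: 25.72
tool_pos: [371.1, 22.9, 225.3]
tcp_rot: [-180.0, -0.0, -4.4]
ft_force: [-0.1, 0.3, -0.3]
finger_gap: 85.8
```

Run:
```python
from bench import r
from h import *
d=r.snapshot("top"); np.save("top1.npy",d,allow_pickle=True); cv2.imwrite("pics/t15.png",d["pixels"][:,:,::-1])
d=r.snapshot("side"); cv2.imwrite("pics/s15.png",d["pixels"][:,:,::-1])
plan(r,400,0,230)
```

```text
t 25.82 tcp [371.   23.4 225. ] rot [-180.     0.    -4.3] gap 85.2 F [-0.2  0.3 -0.1] q [ -4. -30. 119.   0.  92.  90.]
d(m) 0.0306 0.0212 -0.0050 wz 0.0000 dist 38
```

View pics/t15.png

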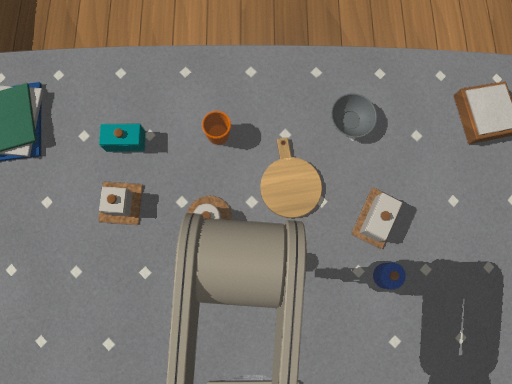

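View pics/s15.png

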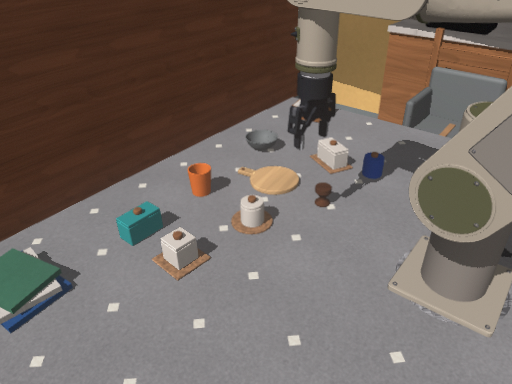

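All three pots look right; the arm still covers the round one in the top view. I'll swing it towards −y.

jog_arm(targets=[[0.002,0.03,0,0,0,0,0],[0.004,0.065,0,0,0,0,0],[0.006,0.1,0,0,0,0,0],[0.006,0.135,0,0,0,0,0],[0.006,0.17,0,0,0,0,0]])

```text
time: 26.23
tool_pos: [364.3, -147.9, 224.9]
tcp_rot: [-180.0, 0.0, -4.2]
ft_force: [1.2, 0.3, 0.0]
finger_gap: 85.6
```

jog_arm(targets=[[0,0.035,0,0,0,0,0],[-0.005,0.07,0,0,0,0,0],[-0.01,0.105,0,0,0,0,0],[-0.015,0.13,0,0,0,0,0],[-0.015,0.145,0,0,0,0,0]])

```text
time: 26.65
tool_pos: [337.8, -292.5, 224.4]
tcp_rot: [-180.0, 0.1, -4.3]
ft_force: [0.4, 0.5, -0.1]
finger_gap: 85.6
```

jog_arm(targets=[[0,0,0,0,0,0,0],[0,0,0,0,0,0,0],[0,0,0,0,0,0,0],[0,0,0,0,0,0,0]])

```text
time: 26.98
tool_pos: [338.8, -289.4, 225.0]
tcp_rot: [-180.0, 0.0, -4.2]
ft_force: [0.3, -0.5, 0.0]
finger_gap: 85.6
```

Run:
```python
from bench import r
from h import *
d=r.snapshot("top"); cv2.imwrite("pics/t16.png",d["pixels"][:,:,::-1]); im=d["pixels"][:,:,::-1].copy()
hsv=cv2.cvtColor(im,cv2.COLOR_BGR2HSV)
br=((hsv[...,0]<25)&(hsv[...,1]>75)).astype(np.uint8); wh=((hsv[...,1]<50)&(im.min(2)>150)).astype(np.uint8)
def big(m,box):
    x0,y0,x1,y1=box; mm=np.zeros_like(m); mm[y0:y1,x0:x1]=m[y0:y1,x0:x1]
    c,_=cv2.findContours(mm,cv2.RETR_EXTERNAL,cv2.CHAIN_APPROX_NONE); return max(c,key=cv2.contourArea).reshape(-1,2)
T={"ob":((487,-303.5),(355,185,410,250)),"sq":((525,321.4),(93,175,148,230)),"rd":((488,104.3),(180,190,238,245))}
for k,(c,b) in T.items():
    u,v=proj(d,[(*c,81)])[0]; u,v=int(u),int(v)
    kn=cv2.minEnclosingCircle(ray(d,big(br,(u-9,v-9,u+10,v+10)),81).astype(np.float32))
    print(k,"mat",c,"knob",np.round(kn[0],1),"r%.1f"%kn[1], "diff",np.round(np.array(kn[0])-c,1),
      "top",cv2.minAreaRect(ray(d,big(wh,b),69).astype(np.float32)))
plan(r,400,-300,230)
cv2.imwrite("pics/c16.png",np.hstack([cv2.resize(im[165:245,90:240],None,fx=3,fy=3),cv2.resize(im[175:255,340:420],None,fx=3,fy=3)]))
```

```text
ob mat (487, -303.5) knob [ 482.  -301.3] r11.0 diff [-5.   2.2] top ((483.0906677246094, -299.7508850097656), (53.882408142089844, 97.3295669555664), 64.17051696777344)
sq mat (525, 321.4) knob [522.1 322. ] r11.2 diff [-2.9  0.6] top ((523.3526000976562, 323.3951416015625), (55.974143981933594, 56.54717254638672), 85.26426696777344)
rd mat (488, 104.3) knob [484.  105.8] r10.2 diff [-4.   1.5] top ((484.40374755859375, 106.79981994628906), (56.57801055908203, 54.54758834838867), 89.94825744628906)
t 27.03 tcp [ 338.8 -289.5  225.2] rot [-180.     0.    -4.2] gap 85.3 F [ 0.1  1.2 -0.2] q [-47. -17. 109.   0.  88.  47.]
d(m) 0.0618 0.0060 -0.0048 wz 0.0000 dist 62
```

View pics/t16.png

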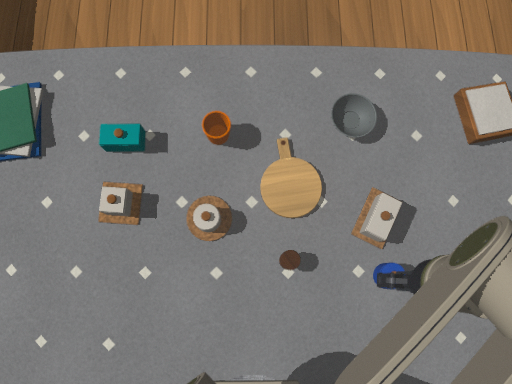

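View pics/c16.png

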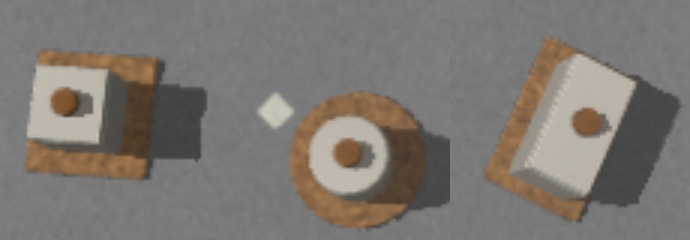

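Top view: pots are within 3–5.5 mm of their mats' centres and within about 1° of the edges. Bystanders are at the same pixels as before (beaker (217,127), bowl (355,117), egg cup (290,260)). Handing in.

Run:
```python
from bench import r
print(r.hand_in())
```

```text
the job is handed in; nothing more can be done
None
```

All three pots are on the mats of their own shape, and I handed the job in at about 27 s. The hand-in gives no verdict, so what follows rests on my own checks.

**What I did:** I stood the round pot on the bread board, then moved the oblong pot to the oblong mat and the square pot to the square mat. Last, the round pot went from the board to the round mat. Every pot was lowered until I felt light contact (18 N at the wrist at most) and then released.

**Last checks from the top camera:**

| Pot | Distance from mat centre (limit 15 mm) | Angle to mat edges (limit about 14°) |
|---|---|---|
| Oblong | about 5.5 mm | about 1° |
| Square | about 3 mm | about 0.5° |
| Round | about 4 mm | not needed |

- **Release and bystanders:** The pots look upright. The gripper was open and clear of everything. The beaker, bowl and egg cup looked unmoved to the eye; I did not measure them.
- **Disagreement:** The top camera put the pots 2–4 mm nearer the base in x than the wrist camera did, probably calibration. The true offsets may be a few millimetres different, still well inside the limit.

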